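Clamp the test box lid down evenly

TASK

Clamp the round lid down on the grey test box: turn its four red-handled clamp levers clockwise in star order (each pair of opposite clamps one after the other, never two neighbours first), going once round to about half of their travel and only then a second time, again in star order, right up to their stops, so that the lid goes down evenly. Leave everything else on the bench where it is.

Things in the scene. Friction and masses are not known exactly. Their poses are not given: they have to be found in the camera images.
- box: Grey shielded test box, 200 x 200 mm, 48 mm tall, fixed to the bench; origin at the centre of its underside, z up, sides along its x and y; its yaw varies by 45 degrees either way. A clamp on a steel pillar stands near each corner, 70 mm from the centre in x and in y; clamp 1 at +x +y, then 2, 3, 4 clockwise seen from above, so 1 is opposite 3 and 2 opposite 4.
- lid: Round aluminium lid, 166 mm across, 10 mm thick, loose between four guide pins on sprung pads; origin at the centre of its underside, z up. A black feedthrough 40 mm across stands at its centre, top 67 mm above the origin (128 mm above the bench). Loose, the underside is 60.5 mm above the bench; clamped home about 54.5 mm. The clamp feet alone bring it down.
- clamp1 (a joint): Turn of clamp 1's lever about its upright axis, rad: 0 fully loose, growing clockwise seen from above, to a hard stop at 1.40 (home). It stays where it is left; about 0.15 Nm turns it (3 N sideways on the post). Its foot goes down 6 mm per rad and meets the lid at about 0.4. Starts between 0 and 0.3.
- clamp1_pivot (a point): Axis of clamp 1, at the top of its lever bar, 98 mm above the bench.
- clamp1_post (a point): Centre of the top of the red upright post on clamp 1's lever: 18 mm diameter, 32 mm tall, from the top of the bar (98 mm above the bench) to 130 mm, 55 mm from the pivot axis. The lever is a dark steel bar 12 mm wide and 10 mm thick, ending 64 mm from the axis; loose it points out from the box at right angles to a side (clamp 1: the box's +x), home it lies nearly along that side.
- clamp2 (a joint): Turn of clamp 2's lever about its upright axis, rad: 0 fully loose, growing clockwise seen from above, to a hard stop at 1.40 (home). It stays where it is left; about 0.15 Nm turns it (3 N sideways on the post). Its foot goes down 6 mm per rad and meets the lid at about 0.4. Starts between 0 and 0.3.
- clamp2_pivot (a point): Axis of clamp 2, at the top of its lever bar, 98 mm above the bench.
- clamp2_post (a point): Centre of the top of the red upright post on clamp 2's lever: 18 mm diameter, 32 mm tall, from the top of the bar (98 mm above the bench) to 130 mm, 55 mm from the pivot axis. The lever is a dark steel bar 12 mm wide and 10 mm thick, ending 64 mm from the axis; loose it points out from the box at right angles to a side (clamp 1: the box's +x), home it lies nearly along that side.
- clamp3 (a joint): Turn of clamp 3's lever about its upright axis, rad: 0 fully loose, growing clockwise seen from above, to a hard stop at 1.40 (home). It stays where it is left; about 0.15 Nm turns it (3 N sideways on the post). Its foot goes down 6 mm per rad and meets the lid at about 0.4. Starts between 0 and 0.3.
- clamp3_pivot (a point): Axis of clamp 3, at the top of its lever bar, 98 mm above the bench.
- clamp3_post (a point): Centre of the top of the red upright post on clamp 3's lever: 18 mm diameter, 32 mm tall, from the top of the bar (98 mm above the bench) to 130 mm, 55 mm from the pivot axis. The lever is a dark steel bar 12 mm wide and 10 mm thick, ending 64 mm from the axis; loose it points out from the box at right angles to a side (clamp 1: the box's +x), home it lies nearly along that side.
- clamp4 (a joint): Turn of clamp 4's lever about its upright axis, rad: 0 fully loose, growing clockwise seen from above, to a hard stop at 1.40 (home). It stays where it is left; about 0.15 Nm turns it (3 N sideways on the post). Its foot goes down 6 mm per rad and meets the lid at about 0.4. Starts between 0 and 0.3.
- clamp4_pivot (a point): Axis of clamp 4, at the top of its lever bar, 98 mm above the bench.
- clamp4_post (a point): Centre of the top of the red upright post on clamp 4's lever: 18 mm diameter, 32 mm tall, from the top of the bar (98 mm above the bench) to 130 mm, 55 mm from the pivot axis. The lever is a dark steel bar 12 mm wide and 10 mm thick, ending 64 mm from the axis; loose it points out from the box at right angles to a side (clamp 1: the box's +x), home it lies nearly along that side.
- meter: Yellow multimeter lying flat, 190 x 90 x 52 mm; a bystander, loose; origin at the centre of its underside.
- blue_mouse: Blue and black computer mouse, 105 x 60 x 40 mm; a bystander, loose; origin at the centre of its underside.
- black_mouse: Black and grey computer mouse, 105 x 60 x 40 mm; a bystander, loose; origin at the centre of its underside.
- duster: Standing grey and white spray can, 56 mm across, 170 mm tall, close beside the box on the side that clamp 1 swings to; a bystander, loose; origin at the centre of its underside.
- marker: White marker pen with a red cap, lying, 135 mm long, 15 mm thick; a bystander, loose; origin at the centre of its underside.
- driver: Screwdriver with an orange handle, lying, 180 mm long; a bystander, loose.
- case: White instrument case, 130 x 100 x 35 mm; a bystander, loose; origin at the centre of its underside.

How it is judged (in metres and radians):
On the way:
1. all four clamps are part way: each between 0.45 and 1.15 rad at the same time (value of joint clamp1 between 0.45 and 1.15 rad and value of joint clamp2 between 0.45 and 1.15 rad and value of joint clamp3 between 0.45 and 1.15 rad and value of joint clamp4 between 0.45 and 1.15 rad), for 0.1 s.
At the end, for the whole second after the job is handed in: All four levers are home (beyond 1.28 of 1.40 rad) and still, the lid's underside is less than 56.5 mm above the box's underside, level with it to 0.015 rad, centred to 6 mm and at rest, and every bystander is within 15 mm of where it was (value of joint each of clamp1, clamp2, clamp3, clamp4 above 1.28 rad and velocity of joint clamp1 between -0.05 and 0.05 rad/s and velocity of joint clamp2 between -0.05 and 0.05 rad/s and velocity of joint clamp3 between -0.05 and 0.05 rad/s and velocity of joint clamp4 between -0.05 and 0.05 rad/s and z of lid in the frame of box below 0.0565 m and angle between the z axis of lid and the z axis of box, either way round below 0.015 rad and horizontal distance between lid and box below 0.006 m and linear speed of lid below 0.02 m/s and distance of each of meter, blue_mouse, black_mouse, duster, marker, driver, case from where it was at the start of the episode below 0.015 m); the robot touches nothing.
It fails at once if a clamp is turned beyond 1.2 rad while another is still below 0.45 rad (driven home before all were half snugged) ((value of joint clamp1 above 1.2 rad and value of joint clamp2 below 0.45 rad) or (value of joint clamp1 above 1.2 rad and value of joint clamp3 below 0.45 rad) or (value of joint clamp1 above 1.2 rad and value of joint clamp4 below 0.45 rad) or (value of joint clamp2 above 1.2 rad and value of joint clamp1 below 0.45 rad) or (value of joint clamp2 above 1.2 rad and value of joint clamp3 below 0.45 rad) or (value of joint clamp2 above 1.2 rad and value of joint clamp4 below 0.45 rad) or (value of joint clamp3 above 1.2 rad and value of joint clamp1 below 0.45 rad) or (value of joint clamp3 above 1.2 rad and value of joint clamp2 below 0.45 rad) or (value of joint clamp3 above 1.2 rad and value of joint clamp4 below 0.45 rad) or (value of joint clamp4 above 1.2 rad and value of joint clamp1 below 0.45 rad) or (value of joint clamp4 above 1.2 rad and value of joint clamp2 below 0.45 rad) or (value of joint clamp4 above 1.2 rad and value of joint clamp3 below 0.45 rad)).
It fails at once if first round out of star order: two neighbours are beyond 0.45 rad while the other two are still below 0.4 rad ((value of joint each of clamp1, clamp2 above 0.45 rad and value of joint each of clamp3, clamp4 below 0.4 rad) or (value of joint each of clamp2, clamp3 above 0.45 rad and value of joint each of clamp1, clamp4 below 0.4 rad) or (value of joint each of clamp3, clamp4 above 0.45 rad and value of joint each of clamp1, clamp2 below 0.4 rad) or (value of joint each of clamp4, clamp1 above 0.45 rad and value of joint each of clamp2, clamp3 below 0.4 rad)).
It fails at once if second round out of star order: two neighbours are beyond 1.2 rad while the other two are still below 1.1 rad ((value of joint each of clamp1, clamp2 above 1.2 rad and value of joint each of clamp3, clamp4 below 1.1 rad) or (value of joint each of clamp2, clamp3 above 1.2 rad and value of joint each of clamp1, clamp4 below 1.1 rad) or (value of joint each of clamp3, clamp4 above 1.2 rad and value of joint each of clamp1, clamp2 below 1.1 rad) or (value of joint each of clamp4, clamp1 above 1.2 rad and value of joint each of clamp2, clamp3 below 1.1 rad)).
It fails at once if a bystander is moved by more than 15 mm (distance of any of meter, blue_mouse, black_mouse, duster, marker, driver, case from where it was at the start of the episode above 0.015 m).
It also fails if it takes over 70 s, if anything falls off the work surface, if the arm or the gripper's body presses on something with over 40 N, if the wrist force passes 120 N, or if a joint passes its speed limit or range.

ROBOT

A 6-joint arm with a two-finger parallel gripper is mounted at the origin on the work surface. World frame = base frame: x ahead of the robot, y to its left, z up, the work surface at z = 0. Lengths are in m, angles in degrees, forces in N, time in s.
With the tool pointing down it reaches from about 0.325 to 0.85 m from the base axis. Payload 15.5 kg.
Tool frame: the origin (TCP) lies at the very end of the fingers, on their centre line; the grasp point (between the pads) lies arm.grip_depth behind it (arm.grip_depth is the distance from the TCP to the grasp point, in m); z points along the fingers, y is the direction in which the jaws open and shut (so a half turn about z gives the same grasp; the last joint's range is limited). The gripper opens to 91 mm and grips with 3 to 60 N. Pads are 32 mm wide; open, the fingers measure 118 mm over their backs; the gripper's body (76 mm by 178 mm) begins 60 mm behind the grasp point.
Start: joints at [70.159, 28.281, 77.091, -0, 74.628, -5.472], TCP at [0.155, 0.605, 0.214] pointing down, gripper open.
Joint ranges: [-166.48, 166.48], [-47.26, 123.95], [12.59, 153.08], [-70.14, 250.14], [6.76, 159.57], [-176.63, 176.63]. Speed limits (degrees/s): [108.29, 108.29, 147.25, 172.46, 172.46, 172.46].

INTERFACE

Orientations are given as a 3x3 rotation matrix whose columns are the frame's x, y, z axes.
In Python, from rig import arm gives the robot as it stands. Calls block until the motion is done:
- arm.move_to(position, orientation): joint-space move of the TCP to a pose.
- arm.move_l(position, orientation=None, feed=0.15): straight line of the TCP; orientation=None keeps the orientation; feed is the mean speed in m/s.
- arm.move_joints(angles): joint-space move.
- arm.grip(opening): finger opening in m; the grip force is fixed at half the most; returns when the fingers have stopped.
- arm.sleep(seconds).
- arm.solve_ik(position, orientation): joint angles nearest the present ones, or None.
- arm.snapshot(name): name is "scene" or "top" or "wrist"; returns the picture (480x640x3 uint8, red, green, blue); there is no depth.
- arm.get_calibration(name): a dict with "intrinsics" (3x3 intrinsics, pixels), "cam_to_world" (4x4, takes a point from camera to world coordinates). Camera axes: x right, y down, z forward; pixel columns grow to the right and rows downward; lengths in m; the calibration is good to about 2 mm. A picture is of the moment at which its call begins: read the wrist's pose just before it. get_calibration takes no time and is no camera call; for the wrist camera it gives the pose at the moment of the call.
A pose or a line that the arm cannot do raises arm.Unreachable and nothing moves.
- arm.sign_off(): hands the job in, once; it reports no verdict.
Readings, each from a call of its own:
- arm.current_t(): time.
- arm.current_joint_positions(): joint angles.
- arm.current_dq(): joint speeds.
- arm.current_tau(): joint torques, N m.
- arm.current_ee_pos(): TCP position.
- arm.current_tool_rot(): TCP orientation.
- arm.current_force(): force on the tool from outside, world axes, zero at the start.
- arm.current_torque(): the same for the moment, N m.
- arm.current_width(): finger opening in m.
Only numpy, scipy, OpenCV 4.12 (cv2) and the standard library are available. Lean on these libraries where they do the work, as an engineer would, in place of code of your own. Each camera call takes 0.05 s, during which the arm holds its last target.

## Working session

There is one attempt and no reset: what is moved stays moved. The work goes in short steps, each a Python script; the robot and the scene stay as the last script left them, time stands still between calls to the robot, and variables do not carry over. Pictures are saved under pics/ and viewed, and the job is handed in when it is done.

```bash
ls; mkdir -p pics; python3 - <<'E'
from rig import arm
import cv2
for n in("scene","top","wrist"):
    cv2.imwrite(f"pics/a_{n}.png",arm.snapshot(n)[:,:,::-1]); c=arm.get_calibration(n); print(n,c["intrinsics"].round(1).tolist(),c["cam_to_world"].round(3).tolist())
print(arm.current_t(),arm.grip_depth,arm.current_width())
E
```

```text
pics
scene [[448.2, 0.0, 319.6], [0.0, 448.2, 234.9], [0.0, 0.0, 1.0]] [[-0.064, 0.699, -0.712, 1.295], [0.998, 0.049, -0.042, 0.025], [0.005, -0.713, -0.701, 0.808], [0.0, 0.0, 0.0, 1.0]]
top [[583.6, 0.0, 321.5], [0.0, 583.6, 230.7], [0.0, 0.0, 1.0]] [[-0.003, -0.996, 0.087, 0.45], [-1.0, 0.004, 0.017, -0.034], [-0.018, -0.087, -0.996, 1.594], [0.0, 0.0, 0.0, 1.0]]
wrist [[361.1, 0.0, 322.2], [0.0, 361.1, 245.4], [0.0, 0.0, 1.0]] [[0.248, 0.936, 0.251, 0.086], [0.969, -0.24, -0.065, 0.623], [-0.0, 0.259, -0.966, 0.386], [0.0, 0.0, 0.0, 1.0]]
0.15 0.0188 0.09107752705816306
```

View pics/a_top.png

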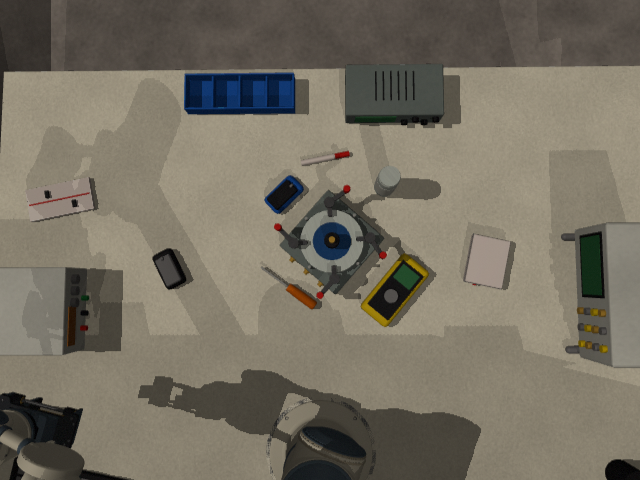

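View pics/a_scene.png

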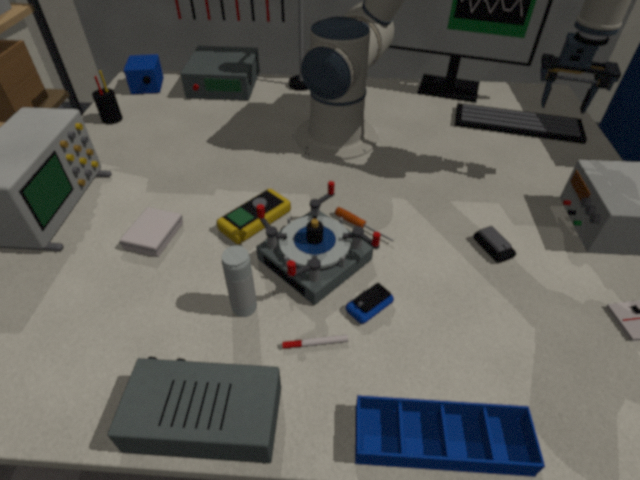

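The top view shows the box at about (332,240), with red posts near (347,189), (382,255), (320,295) and (278,227). The duster is at (388,180), to the right of the topmost clamp, so that one should be clamp 1. Next I'll measure these positions and move the wrist camera over the box.

```bash
cat > h.py <<'E'
from rig import arm
import numpy as np, cv2
def ray(c,px,z):
    K=c["intrinsics"];T=c["cam_to_world"]
    d=T[:3,:3]@np.linalg.solve(K,[px[0],px[1],1]);o=T[:3,3]
    return o+d*(z-o[2])/d[2]
def blobs(m,amin):
    n,l,s,c=cv2.connectedComponentsWithStats(m.astype(np.uint8))
    return [(c[i],s[i]) for i in range(1,n) if s[i][4]>=amin]
def redmask(im):
    h=cv2.cvtColor(im,cv2.COLOR_RGB2HSV).astype(int)
    return ((h[...,0]<6)|(h[...,0]>174))&(h[...,1]>150)&(h[...,2]>70)
def down(yaw): # tool x at yaw, z down
    c,s=np.cos(yaw),np.sin(yaw); return np.array([[c,s,0],[s,-c,0],[0,0,-1.]])
E
python3 - <<'E'
from h import *
im=arm.snapshot("top");c=arm.get_calibration("top")
for p,s in blobs(redmask(im),8): print(p.round(1),s[4],ray(c,p,.12).round(4))
print("feed",ray(c,(332,240),.128), "duster top",ray(c,(388.5,178),.17))
print("tool yaw",np.degrees(np.arctan2(*arm.current_tool_rot()[[1,0],0])))
W=arm.get_calibration("wrist")["cam_to_world"];R=arm.current_tool_rot();print(R.T@(W[:3,3]-arm.current_ee_pos()), R.T@W[:3,2])
for y in range(-180,180,30): 
    q=arm.solve_ik([.47,-.05,.33],down(np.radians(y))); print(y,None if q is None else np.round(q))
E
```

```text
[342.1 154.4] 72 [ 0.7746 -0.0614  0.12  ]
[346.3 188.3] 39 [ 0.6867 -0.0717  0.12  ]
[ 60.5 198.6] 8 [0.664 0.662 0.12 ]
[277.2 226.6] 37 [0.5894 0.1043 0.12  ]
[382.5 254.8] 44 [ 0.517  -0.1618  0.12  ]
[319.6 294.7] 35 [ 0.4171 -0.003   0.12  ]
[ 82.5 328. ] 18 [0.3352 0.5942 0.12  ]
feed [ 0.5541864  -0.03469691  0.128     ] duster top [ 0.70379809 -0.17452162  0.17      ]
tool yaw 165.63034563575368
[ 0.07120254 -0.00039494 -0.17213014] [-2.59226884e-01  6.42280303e-04  9.65816240e-01]
-180 [ -13.   10.   87.   -0.   83. -103.]
-150 [ -13.   10.   87.   -0.   83. -133.]
-120 [ -13.   10.   87.   -0.   83. -163.]
-90 [-13.  10.  87.  -0.  83. 167.]
-60 [-13.  10.  87.  -0.  83. 137.]
-30 [-13.  10.  87.  -0.  83. 107.]
0 [-13.  10.  87.  -0.  83.  77.]
30 [-13.  10.  87.  -0.  83.  47.]
60 [-13.  10.  87.  -0.  83.  17.]
90 [-13.  10.  87.  -0.  83. -13.]
120 [-13.  10.  87.  -0.  83. -43.]
150 [-13.  10.  87.  -0.  83. -73.]
```

```bash
python3 - <<'E'
from h import *
arm.move_to([.455,-.035,.42],down(0)); arm.grip(0.0)
c=arm.get_calibration("wrist");im=arm.snapshot("wrist");cv2.imwrite("pics/b_wrist.png",im[:,:,::-1])
np.savez("b.npz",im=im,**c)
for p,s in blobs(redmask(im),15): print(p.round(1),s,ray(c,p,.12).round(4))
print(arm.current_t(),arm.current_width())
E
```

```text
[351.6   7.7] [345   0  16  19 224] [ 0.6865 -0.0694  0.12  ]
[205.3  95.3] [197  87  20  18 200] [0.5925 0.1068 0.12  ]
[420.2 156.7] [411 150  19  15 219] [ 0.5198 -0.16    0.12  ]
[296.2 234.2] [291 225  12  17 148] [ 0.4189 -0.0007  0.12  ]
4.225 0.0004393901709824272
```

View pics/b_wrist.png

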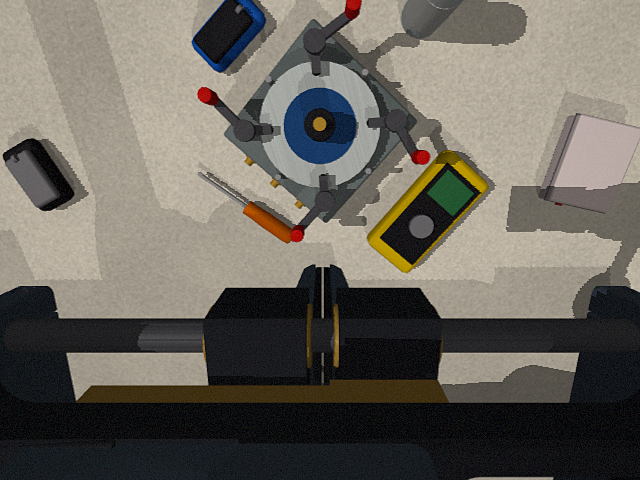

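The wrist view shows all four clamps. Pivot knobs are at about (316,41), (397,121), (324,199) and (245,131). The box's top corners are at about (314,20), (417,122), (330,220) and (228,130). I'll refine these and cross-check them against the known sizes.

```bash
python3 - <<'E'
from h import *
d=np.load("b.npz");im=d["im"];c={k:d[k] for k in("intrinsics","cam_to_world")}
v=cv2.resize(im[0:250,190:480],None,fx=2.7,fy=2.4,interpolation=cv2.INTER_CUBIC);cv2.imwrite("pics/b_zoom.png",v[:,:,::-1])
P=np.array([ray(c,p,.103) for p in[(316,41),(397,121),(324,199),(245,131)]])[:,:2]
print("piv",P.round(4),P.mean(0),[np.linalg.norm(P[i]-P[(i+1)%4]).round(4) for i in range(4)],np.linalg.norm(P[0]-P[2]),np.linalg.norm(P[1]-P[3]))
C=np.array([ray(c,p,.048) for p in[(314,20),(417,122),(330,220),(228,130)]])[:,:2]
print("cor",C.round(4),C.mean(0),[np.linalg.norm(C[i]-C[(i+1)%4]).round(4) for i in range(4)])
for Q in(P,C):
    w=Q-Q.mean(0); a=np.degrees(np.arctan2(w[:,1],w[:,0]))-np.array([45,-45,-135,-225]);print(((a+180)%360-180).round(2))
print("feed",ray(c,(319.5,124.5),.128))
E
```

```text
piv [[ 0.6564 -0.028 ]
 [ 0.5641 -0.1316]
 [ 0.4638 -0.038 ]
 [ 0.5518  0.0643]] [ 0.55903329 -0.03332448] [np.float64(0.1388), np.float64(0.1371), np.float64(0.1349), np.float64(0.1395)] 0.1928357713929066 0.19622290526985162
cor [[ 0.696  -0.0245]
 [ 0.5666 -0.171 ]
 [ 0.4243 -0.0475]
 [ 0.5557  0.0999]] [ 0.56065546 -0.03578723] [np.float64(0.1954), np.float64(0.1884), np.float64(0.1974), np.float64(0.1875)]
[-41.86 -42.07 -42.19 -40.76]
[-40.25 -42.47 -40.1  -42.91]
feed [ 0.55823022 -0.03226098  0.128     ]
```

View pics/b_zoom.png

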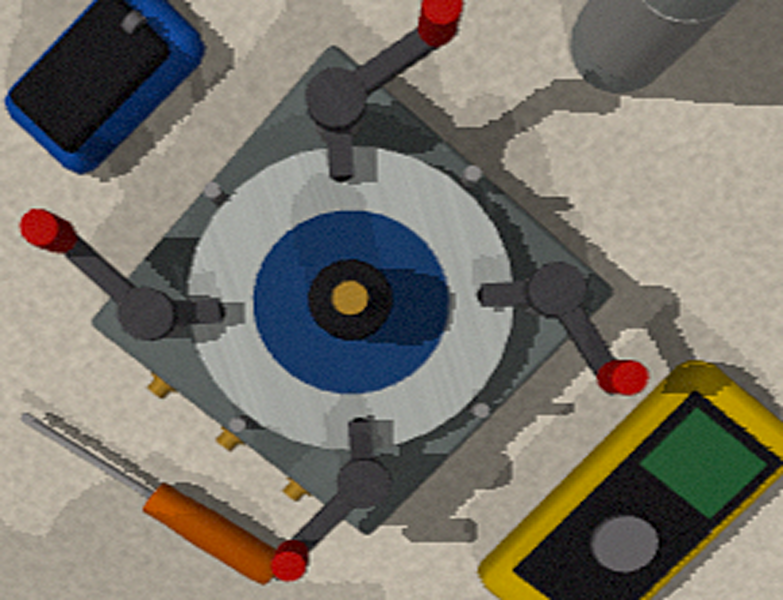

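```bash
cat >> h.py <<'E'
CTR=np.array([.559,-.033]);YAW=np.radians(-41.8)
u=lambda a:np.array([np.cos(a),np.sin(a)])
BASE=dict(zip((1,2,3,4),np.radians([0,-90,-180,-270])))
def pivot(k): return CTR+np.sqrt(2)*.07*u(YAW+BASE[k]+np.pi/4)
def theta(k,xy):
    d=np.asarray(xy)[:2]-pivot(k); a=YAW+BASE[k]-np.arctan2(d[1],d[0])
    return (a+np.pi)%(2*np.pi)-np.pi, np.linalg.norm(d)
def pose(k,th,gap,z):
    f=YAW+BASE[k]-th; p=pivot(k)+.055*u(f)-(.009+.016+gap)*u(f-np.pi/2)
    y=f+np.pi/2*(1 if k in(1,4-3) else -1)
    if k in(1,): y=f+np.pi/2
    elif k==4: y=f-np.pi/2+2*np.pi-np.pi
    else: y=f-np.pi/2
    return [*p,z],down(y)
def push(k,th0,th1,z=.106,n=3,feed=.06,gap=.012):
    p,R=pose(k,th0,gap,.18); arm.move_to(p,R)
    p,R=pose(k,th0,gap,z); arm.move_l(p,R,feed=.12)
    F=[]
    for t in np.linspace(th0,th1,n+1):
        p,R=pose(k,t,0,z); arm.move_l(p,R,feed=feed); F.append(np.linalg.norm(arm.current_force()).round(1))
    e=np.linalg.norm(arm.current_ee_pos()-p)
    p,R=pose(k,th1,gap,z); arm.move_l(p,R,feed=.1)
    p[2]=.18; arm.move_l(p,R,feed=.15)
    print(k,"F",F,"err",e.round(4),"t",arm.current_t())
E
python3 - <<'E'
from h import *
for k,p in{1:(.6865,-.0694),2:(.5198,-.16),3:(.4189,-.0007),4:(.5925,.1068)}.items():
    print(k,pivot(k).round(4),theta(k,p))
    for th in(0,.3,.75,1.4):
        q,R=pose(k,th,.0,.106);s=arm.solve_ik(q,R); print("  ",th,np.round(q,3),None if s is None else s.round(0))
E
```

```text
1 [ 0.6578 -0.0275] (np.float64(0.2416345885844069), np.float64(0.05078538212616733))
   0 [ 0.716 -0.045  0.106] [-8. 42. 69. -0. 70. 33.]
   0.3 [ 0.708 -0.062  0.106] [-10.  41.  70.  -0.  69.  49.]
   0.75 [ 0.688 -0.08   0.106] [-12.  40.  73.  -0.  67.  73.]
   1.4 [ 0.65  -0.087  0.106] [-13.  37.  79.  -0.  64. 109.]
2 [ 0.5645 -0.1318] (np.float64(0.2793501508403664), np.float64(0.05285235561575279))
   0 [ 0.547 -0.19   0.106] [-25.  32.  91.  -0.  58. -73.]
   0.3 [ 0.53  -0.182  0.106] [-25.  31.  93.  -0.  56. -56.]
   0.75 [ 0.512 -0.162  0.106] [-24.  29.  97.  -0.  54. -29.]
   1.4 [ 0.505 -0.124  0.106] [-20.  28.  99.  -0.  53.  12.]
3 [ 0.4602 -0.0385] (np.float64(0.012464485503917544), np.float64(0.055974534485294866))
   0 [ 0.402 -0.021  0.106] [-11.  21. 114.  -0.  45.  30.]
   0.3 [ 0.41  -0.004  0.106] [ -9.  21. 114.  -0.  45.  50.]
   0.75 [0.43  0.014 0.106] [ -6.  22. 111.  -0.  47.  79.]
   1.4 [0.468 0.021 0.106] [ -5.  25. 106.  -0.  49. 117.]
4 [0.5535 0.0658] (np.float64(0.03168384637570476), np.float64(0.0565747768844688))
   0 [0.571 0.124 0.106] [  6.  32.  90.  -0.  58. -42.]
   0.3 [0.588 0.116 0.106] [  5.  33.  88.  -0.  59. -26.]
   0.75 [0.606 0.096 0.106] [ 3. 34. 85. -0. 60. -2.]
   1.4 [0.613 0.058 0.106] [-0. 34. 85. -0. 61. 32.]
```

```bash
python3 - <<'E'
from h import *
push(1,.2,.75)
im=arm.snapshot("top");c=arm.get_calibration("top");cv2.imwrite("pics/c_top.png",im[120:360,170:490,::-1].repeat(2,0).repeat(2,1))
for p,s in blobs(redmask(im),20): print(p.round(1),s[4],ray(c,p,.12).round(4),theta(1,ray(c,p,.12)))
E
```

```text
1 F [np.float64(1.0), np.float64(0.8), np.float64(1.0), np.float64(0.9)] err 0.0003 t 8.5917
[350.  199.1] 44 [ 0.6589 -0.0809  0.12  ] (np.float64(0.8213237935251447), np.float64(0.05343514853999741))
[277.2 226.6] 37 [0.5894 0.1043 0.12  ] (np.float64(-2.7796868635392706), np.float64(0.148457222297365))
[382.4 254.8] 42 [ 0.5169 -0.1616  0.12  ] (np.float64(1.6515444649489641), np.float64(0.1945682986507252))
[ 82.7 327.6] 22 [0.3361 0.5938 0.12  ] (np.float64(-2.778244161988185), np.float64(0.6996347891397794))
```

View pics/c_top.png

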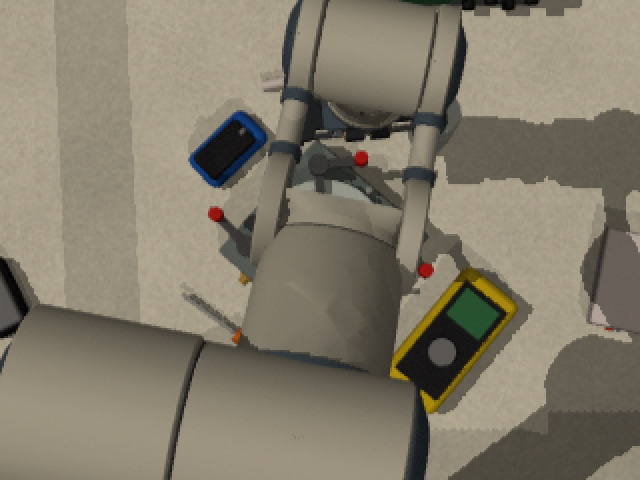

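Lever 1 turned from about 0.24 to 0.8 rad, with its post now near (360,158) in the enlarged crop. Next come 3, 2 and 4, followed by a wrist picture.

```bash
python3 - <<'E'
from h import *
push(3,-.04,.75)
push(2,.2,.75)
push(4,-.04,.75)
arm.move_to([.455,-.035,.42],down(0))
c=arm.get_calibration("wrist");im=arm.snapshot("wrist");cv2.imwrite("pics/d_wrist.png",im[:,:,::-1])
for p,s in blobs(redmask(im),15):
    x=ray(c,p,.12); k=min((1,2,3,4),key=lambda k:abs(theta(k,x)[1]-.055)); print(k,p.round(1),s,x.round(4),theta(k,x))
print(arm.current_t())
E
```

```text
3 F [np.float64(0.7), np.float64(1.2), np.float64(0.5), np.float64(1.5)] err 0.0003 t 13.1
2 F [np.float64(0.4), np.float64(0.5), np.float64(1.0), np.float64(0.5)] err 0.0005 t 18.3167
4 F [np.float64(1.1), np.float64(0.7), np.float64(0.4), np.float64(1.6)] err 0.0003 t 22.775
1 [360.5  30.4] [353  19  17  24 279] [ 0.6626 -0.0795  0.12  ] (np.float64(0.7507448983043723), np.float64(0.05227261902464047))
4 [235.3  80.9] [228  72  17  20 210] [0.608  0.0697 0.12  ] (np.float64(0.771116089278439), np.float64(0.05466279749212637))
2 [401.  163.8] [393 157  17  15 203] [ 0.511  -0.1355  0.12  ] (np.float64(0.7725464309197179), np.float64(0.05362039713386736))
3 [281.9 205.5] [276 198  13  15 142] [0.4572 0.0176 0.12  ] (np.float64(0.7892646389514457), np.float64(0.05624387820877421))
24.1167
```

View pics/d_wrist.png

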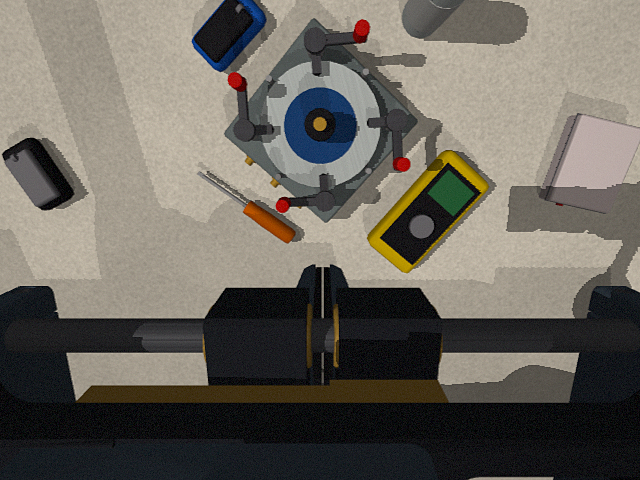

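All four levers are at about 0.75–0.79 rad, and the bystanders haven't moved. For the second round I'll step up to the stops while watching the force.

```bash
cat >> h.py <<'E'
def home(k,z=.106,th0=.68):
    p,R=pose(k,th0,.012,.18); arm.move_to(p,R)
    p,R=pose(k,th0,.012,z); arm.move_l(p,R,feed=.12)
    F0=arm.current_force();F=[]
    for t in [.72,.95,1.15,1.3,1.34,1.36,1.38,1.40,1.42]:
        p,R=pose(k,t,0,z); arm.move_l(p,R,feed=.06); f=np.linalg.norm(arm.current_force()-F0);F.append(float(f.round(1)))
        if f>12: break
    print(k,"stop at",t,"F",F,"t",arm.current_t())
    p,R=pose(k,t,.014,z); arm.move_l(p,R,feed=.1)
    p[2]=.18; arm.move_l(p,R,feed=.15)
E
python3 - <<'E'
from h import *
home(1);home(3)
E
```

```text
1 stop at 1.42 F [1.8, 2.1, 1.1, 0.9, 1.8, 2.9, 2.0, 3.1, 2.5] t 28.8667
3 stop at 1.4 F [1.3, 1.0, 0.9, 1.0, 2.2, 4.3, 10.0, 17.0] t 34.0333
```

```bash
python3 - <<'E'
from h import *
home(2);home(4)
arm.move_to([.455,-.035,.42],down(0))
c=arm.get_calibration("wrist");im=arm.snapshot("wrist");cv2.imwrite("pics/e_wrist.png",im[:,:,::-1])
for p,s in blobs(redmask(im),15):
    x=ray(c,p,.12); k=min((1,2,3,4),key=lambda k:abs(theta(k,x)[1]-.055)); print(k,p.round(1),s,x.round(4),theta(k,x))
print(arm.current_t())
E
```

```text
2 stop at 1.42 F [0.2, 1.4, 1.4, 0.9, 0.7, 1.7, 2.0, 4.3, 13.6] t 40.7667
4 stop at 1.4 F [0.8, 1.0, 0.8, 1.0, 1.6, 3.5, 7.3, 14.2] t 45.9333
1 [353.4  61.6] [346  52  16  21 253] [ 0.6294 -0.072   0.12  ] (np.float64(1.4086270701586336), np.float64(0.05283831974038159))
4 [260.7  88. ] [254  80  14  18 201] [0.6001 0.0393 0.12  ] (np.float64(1.358308906461093), np.float64(0.05367822960675747))
2 [374.7 157.5] [367 151  17  14 190] [ 0.5188 -0.1017  0.12  ] (np.float64(1.4236202800368627), np.float64(0.054752907828100834))
3 [287.6 181.5] [281 174  14  15 155] [0.4885 0.0093 0.12  ] (np.float64(1.3763398889598681), np.float64(0.055637791003875475))
48.1
```

View pics/e_wrist.png

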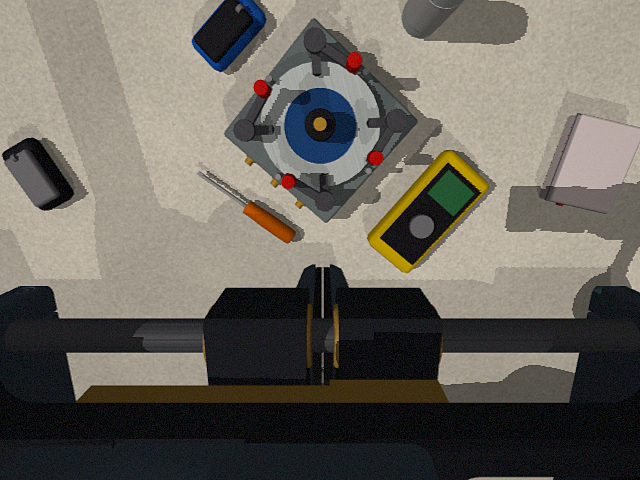

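All four levers look home, but clamp 1 never showed the force rise of a hard stop. There is time left, so I'll push it a little further to check.

```bash
python3 - <<'E'
from h import *
p,R=pose(1,1.3,.014,.18); arm.move_to(p,R); p[2]=.106; arm.move_l(p,R,feed=.15)
F0=arm.current_force();F=[]
for t in [1.36,1.4,1.42,1.44,1.46,1.48]:
    p,R=pose(1,t,0,.106); arm.move_l(p,R,feed=.06); f=np.linalg.norm(arm.current_force()-F0);F.append(float(f.round(1)))
    if f>10: break
print(t,F)
p,R=pose(1,t,.014,.106); arm.move_l(p,R,feed=.1); p[2]=.2; arm.move_l(p,R)
arm.move_to([.455,-.035,.42],down(0))
c=arm.get_calibration("wrist");im=arm.snapshot("wrist");cv2.imwrite("pics/f_wrist.png",im[:,:,::-1])
for q,s in blobs(redmask(im),15):
    x=ray(c,q,.12); k=min((1,2,3,4),key=lambda k:abs(theta(k,x)[1]-.055)); print(k,theta(k,x))
d=np.load("b.npz");df=np.abs(im.astype(int)-d["im"]).max(2);cv2.imwrite("pics/f_diff.png",(df>40).astype(np.uint8)*255)
print(arm.current_t())
E
```

```text
1.46 [1.0, 1.5, 0.5, 6.5, 10.1]
1 (np.float64(1.4126674888592685), np.float64(0.05281939163917477))
4 (np.float64(1.3650922938214256), np.float64(0.05360862682715427))
2 (np.float64(1.4248085371244787), np.float64(0.05478962395767026))
3 (np.float64(1.3772980074058587), np.float64(0.05568433909940271))
53.7083
```

View pics/f_diff.png

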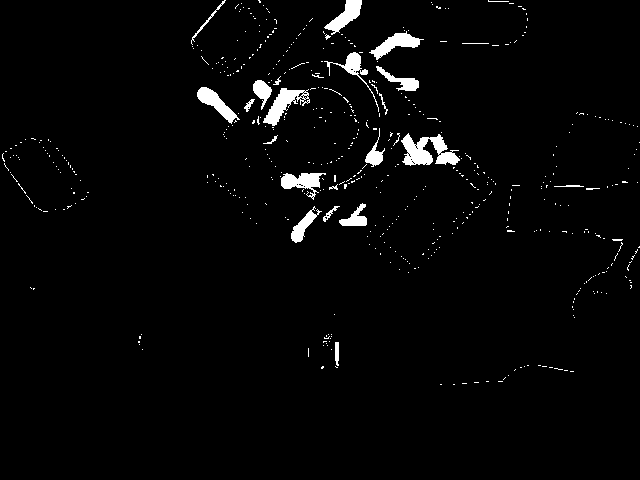

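The stop on clamp 1 is now confirmed, with the force rising to 10 N. The difference image shows only the levers and their shadows changed. Every bystander in view shows just one-pixel edges, so nothing was displaced. The arm is clear, so I'll hand in.

```bash
python3 -c "
from rig import arm
arm.sign_off()"
```

```text
the job is handed in; nothing more can be done
```

All four clamp levers are at their stops and the job is handed in, at about 54 s of the 70 s allowed. I pushed the posts with closed fingers in star order 1, 3, 2, 4: once round to about half travel, then again to the stops.

- **First round:** the wrist camera put all four levers between 0.75 and 0.79 rad at the same time.
- **Second round:** the push force rose to 10–17 N at each stop. Clamp 1 showed no rise on its first push, so I pushed it again and it reached 10 N. Its camera angle barely changed (1.409 to 1.413 rad), so it was already home.
- **Final angles:** the camera gives 1.41, 1.42, 1.38 and 1.37 rad for clamps 1 to 4. Two are slightly over the 1.40 stop, which is within the roughly 2 mm measuring error.
- **Bystanders:** comparing the wrist view before and after shows nothing moved except the levers and their shadows. The marker was out of that view, and I did not check it separately. The arm was clear of everything at hand-in.
- **Lid:** I did not measure its height or tilt directly; I inferred that it is down from the four levers being home.

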